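# Lock the chip box with the T-handled key

### The job

Lock the chip box: lift the key with the T-bar handle out of its stand, line its flat blade up with the slot in the round steel lock on the chip box and press it in until its collar sits flush on the lock, then turn it clockwise (seen from above) about a quarter turn so that the steel tongue swings over the clear lid. Leave the key standing in the lock, and leave the round-knobbed key in its stand.

Things in the scene. Friction and masses are not known exactly. Their poses are not given: they have to be found in the camera images.
- tkey_handle (a point): Centre of the loose T-key's black bar: 60 mm long (x), 14 thick (y), 22 high (z up). Below it: 16 mm stem, collar 54 mm across (underside 41 mm below this point), flat blade 30 mm deep, 38 wide along x, 14 thick, its lowest 8 mm 28 x 8; blade end 71 mm below this point. It stands in a fixed maroon stand (66 x 66 x 36 mm), collar on top, 3 mm play. 140 g. A half turn about z is the same.
- lock_mouth (a point): Centre of the slot's mouth on top of the steel lock drum (76 mm across, top 66 mm above the table) on the fixed maroon chip box. Slot 44 mm along x, 20 mm along y, 38 mm deep; z up; the frame turns with the drum. Tongue along +y to 76 mm from the axis, below the top. Seated, the key's handle centre is 41 mm above this point. The key has 9 degrees of play before the drum turns too.
- lock (a joint): Turn of the lock drum, rad: 0 to 0.15 at the start (unlocked), growing clockwise seen from above; at 1.57 the tongue points straight over the clear lid; stop at 1.75. Turning friction about 0.06 N m; stays where it is left.
- knobkey_handle (a point): Bystander to leave alone: centre of the black round knob (44 mm across, 22 mm high, z up) of another upright key in a stand of the same shape; its shank is round. Which stand is on which side varies.
Not all that is in view belongs to the job. What is shaped like the part that bears tkey_handle but purple is not meant.

How it is judged (in metres and radians):
On the way, in this order (a step that is already met when the one before it is completed fails the run):
1. the T-handled key is seated in the slot, collar on the lock, before the lock is turned (z of tkey_handle in the frame of lock_mouth below 0.048 m and horizontal distance between tkey_handle and lock_mouth below 0.012 m and angle between the x axis of tkey_handle and the x axis of lock_mouth, either way round below 0.3 rad and value of joint lock below 0.5 rad), for 0.05 s.
2. the lock is turned clockwise until its tongue lies over the lid (value of joint lock above 0.9 rad and z of tkey_handle in the frame of lock_mouth below 0.048 m), for 0.1 s.
At the end, for the whole second after the job is handed in: The lock reads more than 0.9 rad (tongue over the lid), the T-handled key stands in it upright within 10 degrees, within 12 mm of its axis, its collar on the drum (handle centre less than 48 mm above the slot's mouth), and the round-knobbed key is within 30 mm of where it stood (all of step 2 and horizontal distance between tkey_handle and lock_mouth below 0.012 m and angle between tkey_handle's own z axis and vertical below 0.17 rad and distance of knobkey_handle from where it was at the start of the episode below 0.03 m); the robot touches nothing.
It fails at once if the round-knobbed key is moved more than 30 mm (distance of knobkey_handle from where it was at the start of the episode above 0.03 m).
It also fails if it takes over 45 s, if anything falls off the work surface, if the arm or the gripper's body presses on something with over 40 N, if the wrist force passes 120 N, or if a joint passes its speed limit or range.

### The arm

A 6-joint arm with a two-finger parallel gripper is mounted at the origin on the work surface. World frame = base frame: x ahead of the robot, y to its left, z up, the work surface at z = 0. Lengths are in m, angles in degrees, forces in N, time in s.
With the tool pointing down it reaches from about 0.4 to 0.825 m from the base axis. Payload 7 kg.
Tool frame: the origin (TCP) lies midway between the tips of the shut fingers; the grasp point (between the pads) lies r.grasp_offset behind it (r.grasp_offset is the distance from the TCP to the grasp point, in m); x points along the fingers, z is the direction in which the jaws open and shut, and the axes are right-handed (so a half turn about x gives the same grasp; the last joint's range is limited). The gripper opens to 88 mm and grips with 3 to 60 N. Pads are 19 mm wide; open, the fingers measure 130 mm over their backs; the gripper's body (78 mm by 193 mm) begins 47 mm behind the grasp point.
Start: joints at [-56.717, 20.546, 0.682, 0, -70.136, -16.507], TCP at [0.195, -0.646, 0.227] pointing down, gripper open.
Joint ranges: [-176.03, 176.03], [-82.01, 121.73], [-58.28, 71.71], [-173.87, 95.51], [-174.79, -0.11], [-173.66, 173.66]. Speed limits (degrees/s): [136.94, 136.94, 172.46, 180, 180, 180].

### API

Orientations are given as [roll, pitch, yaw] about the fixed x, y, z axes, in that order (R = Rz(yaw) Ry(pitch) Rx(roll)).
In Python, from plant import readout, vision, close_job, r gives the robot as it stands.
- The arm moves only by the shell command python3 -m handwheel 'ROWS' [OPENING] [FORCE]. ROWS is JSON, a list that holds one entry, the list of rows, each a list of 4 numbers: the shift along the world's x, y, z in units of 40 mm (1.0 is 40 mm), then the turn about the world's z in units of 5 degrees (1.0 is 5 degrees). In form: [[[tx, ty, tz, roll], ...]]. A call has 1 to 8 rows; each row shifts and turns the pose as measured when the row begins; what a row does not reach is not made up. A row lasts 1/10 s, in which the tool goes at most 50 mm and 8.59 degrees, less where a joint would pass 70% of its speed; a pose out of reach is approached as far as the arm can. A call is refused whole if a number of a shift passes 1 or a number of a turn 1, either way. A call with a gripper value outside its range is refused whole. OPENING is the finger opening in mm, from 0 to 87.6, set as the call begins (- or left out, the last holds). The fingers move at their own pace and stop on an object; FORCE is the grip in N (left out, the last holds). Time passes only in rows, so rows that do not move let the fingers close. It gives the time, the measured TCP pose, the force and the opening at its end, in the units of the state.
- readout.get_state(): the state, without advancing time (a new reading comes with each control period).
- vision.capture(name): name is "side" or "top"; returns the picture (384x512x3 uint8, blue, green, red); there is no depth.
- vision.get_calibration(name): a dict with "intrinsics" (3x3 intrinsics, pixels), "pose" (4x4, takes a point from camera to world coordinates). Camera axes: x right, y up, looking along -z (the intrinsics and any distortion apply to the point x, -y, -z); pixel columns grow to the right and rows downward; lengths in m; the calibration is good to about 2 mm. A picture is of the moment at which its call begins. get_calibration takes no time and is no camera call.
- close_job(): hands the job in, once; it reports no verdict.
The state is a dict: "time_s": time; "joints": joint angles; "qd": joint speeds; "joint_torque": joint torques, N m; "tcp_pos": TCP position; "eef_rot": TCP orientation; "contact_force": force on the tool from outside, world axes, zero at the start; "moment": the same for the moment, N m; "gripper_width": finger opening in m.
Only numpy, scipy, OpenCV 4.12 (cv2) and the standard library are available. Lean on these libraries where they do the work, as an engineer would, in place of code of your own. Each camera call takes 0.05 s, during which the arm holds its last target.

## Working session

There is one attempt and no reset: what is moved stays moved. The work goes in short steps, Python scripts to look and compute and a shell command to move; the robot and the scene stay as the last step left them, time stands still between calls to the robot, and variables do not carry over. Pictures are saved under pics/ and viewed, and the job is handed in when it is done.

```bash
ls; mkdir -p pics; python3 - <<'E'
from plant import readout, vision, close_job, r
import cv2
print(readout.get_state()); print(r.grasp_offset)
for n in("side","top"):
    im=vision.capture(n); cv2.imwrite(f"pics/{n}0.png",im)
    c=vision.get_calibration(n); print(n,c)
E
```

```text
pics
{'time_s': 0.0, 'joints': array([-5.67144993e+01,  2.05908037e+01,  6.32874361e-01, -2.02243379e-02,
       -7.01347895e+01, -1.65071427e+01]), 'qd': array([-0.00927645, -0.04449662, -0.06963369, -0.04606199,  0.08213033,
        0.00380047]), 'joint_torque': array([-1.72493870e-03, -5.82717276e+01,  2.93054259e+01,  6.99711174e+00,
        6.94550079e-03, -1.78028963e-04]), 'tcp_pos': array([ 0.19468696, -0.64579999,  0.22562265]), 'eef_rot': array([  4.92073598,  89.90535142, 111.69220619]), 'contact_force': array([-0.10729338, -1.08975998,  0.53798999]), 'moment': array([-0.02714751,  0.00773438, -0.00924469]), 'gripper_width': 0.08727556506150137}
0.0188
side {'intrinsics': array([[476.64594456,   0.        , 246.83031167],
       [  0.        , 476.64594456, 200.33636174],
       [  0.        ,   0.        ,   1.        ]]), 'pose': array([[-0.94869945,  0.20513651, -0.24060003,  0.2437341 ],
       [-0.31611938, -0.60058093,  0.73441888,  0.8266907 ],
       [ 0.00615633,  0.77280111,  0.63461842,  0.84290099],
       [ 0.        ,  0.        ,  0.        ,  1.        ]])}
top {'intrinsics': array([[390.04808945,   0.        , 245.52092954],
       [  0.        , 390.04808945, 194.08629242],
       [  0.        ,   0.        ,   1.        ]]), 'pose': array([[ 0.00391269,  0.9952106 , -0.09767572,  0.43699114],
       [-0.9997735 ,  0.00184971, -0.02120229, -0.08013376],
       [-0.02092007,  0.09773655,  0.99499242,  0.96339197],
       [ 0.        ,  0.        ,  0.        ,  1.        ]])}
```

View pics/side0.png

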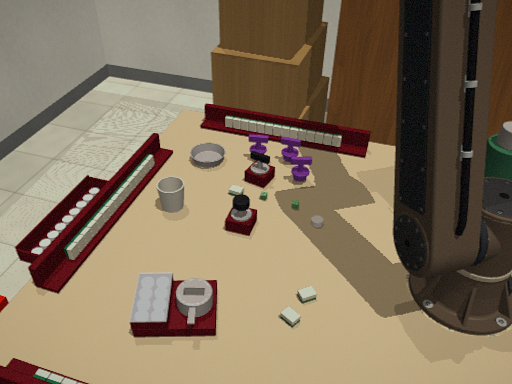

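View pics/top0.png

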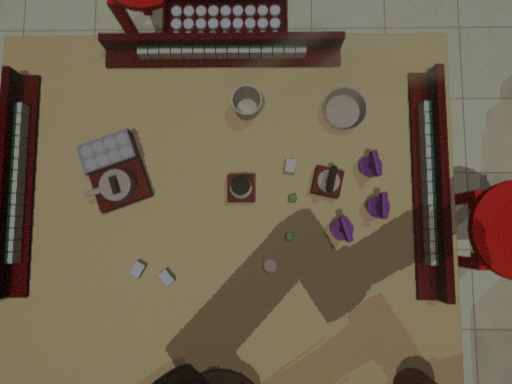

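Side view: T-key, black bar, at about (260,160). Knob key at (241,203), lock drum at (194,295), purple look-alikes at (258,145), (290,150) and (301,167). Top view: black T-bar at (331,180), round knob at (241,187), drum at (115,185), purple ones at (371,165), (379,206) and (342,229). The black bar in a maroon stand fits the description. I'll confirm it in an enlarged crop.

```bash
python3 - <<'E'
import cv2,numpy as np
t=cv2.imread("pics/top0.png");s=cv2.imread("pics/side0.png")
a=cv2.resize(t[150:215,295:395],(400,260),interpolation=cv2.INTER_CUBIC)
b=cv2.resize(t[125:215,70:160],(400,400),interpolation=cv2.INTER_CUBIC)[:300]
b=cv2.resize(t[125:215,70:160],(360,360),interpolation=cv2.INTER_CUBIC)
c=cv2.resize(s[130:195,230:330],(400,260),interpolation=cv2.INTER_CUBIC)
d=cv2.resize(s[265:340,130:220],(360,300),interpolation=cv2.INTER_CUBIC)
o=np.zeros((600,800,3),np.uint8)
o[:260,:400]=a;o[260:520,:400]=c;o[:300,400:760]=b[:300];o[300:600,400:760]=d
cv2.imwrite("pics/crop0.png",o)
E
```

```text
(no output)
```

View pics/crop0.png

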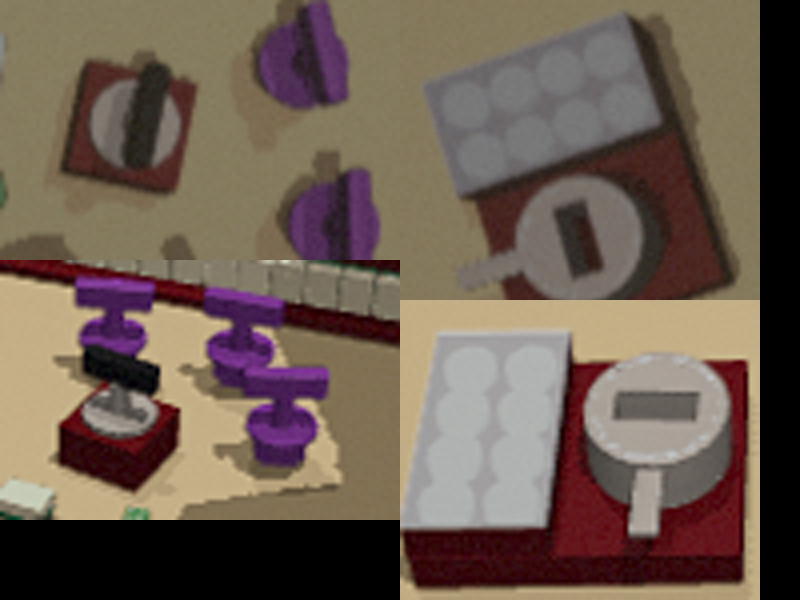

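The crops confirm it: the black T-bar on the grey collar in the maroon stand is the target, and the purple ones stand loose. Slot and tongue are clear. Next I measure both.

```bash
cat > h.py <<'E'
import numpy as np,cv2
from plant import vision,readout
def ray(n,uv):
    c=vision.get_calibration(n);K=c["intrinsics"];P=np.array(c["pose"])
    d=np.linalg.inv(K)@np.array([uv[0],uv[1],1.]);d=np.array([d[0],-d[1],-d[2]])
    return P[:3,3],P[:3,:3]@d
def onz(n,uv,z):
    o,d=ray(n,uv);return o+d*(z-o[2])/d[2]
def proj(n,p):
    c=vision.get_calibration(n);K=c["intrinsics"];P=np.array(c["pose"])
    q=P[:3,:3].T@(np.array(p)-P[:3,3]);q=K@np.array([q[0],-q[1],-q[2]]);return q[:2]/q[2]
def tri(uvt,uvs):
    A=[];b=[]
    for n,uv in(("top",uvt),("side",uvs)):
        o,d=ray(n,uv);d/=np.linalg.norm(d);M=np.eye(3)-np.outer(d,d);A.append(M);b.append(M@o)
    return np.linalg.lstsq(np.vstack(A),np.hstack(b),rcond=None)[0]
def blob(m,near):
    n,l,st,ce=cv2.connectedComponentsWithStats(m.astype(np.uint8))
    best=None
    for i in range(1,n):
        if st[i,4]<15: continue
        d=np.hypot(*(ce[i]-near))
        if best is None or d<best[0]:best=(d,i)
    m=l==best[1];ys,xs=np.nonzero(m);return m,np.c_[xs,ys].astype(np.float32)
E
python3 - <<'E'
from h import *
t=cv2.imread("pics/top0.png");s=cv2.imread("pics/side0.png")
def bar(im,n,near,win,thr,zs):
    x0,y0,x1,y1=win
    m=np.zeros(im.shape[:2],bool);m[y0:y1,x0:x1]=im[y0:y1,x0:x1].max(2)<thr
    mm,p=blob(m,near);r=cv2.minAreaRect(p);bx=cv2.boxPoints(r)
    print(n,len(p),p.mean(0),r)
    for z in zs:
        q=[onz(n,b,z)[:2] for b in bx];e=[q[1]-q[0],q[2]-q[1]]
        L=[np.hypot(*v) for v in e];k=int(np.argmax(L))
        print("  z",z,onz(n,r[0],z)[:2].round(4),"len",np.round(L,4),"yaw",np.degrees(np.arctan2(e[k][1],e[k][0])))
    return r[0]
print(t[165:196:3,325:340].max(2));
a=bar(t,"top",(331,180),(315,163,350,198),48,[.077,.088])
b=bar(s,"side",(260,160),(240,145,285,178),45,[.077])
print("tri",tri(a,b))
print(t[176:195,106:124].max(2))
E
```

```text
[[119 131 116 101  93  93  85  76  72  88 108 117 132 133 131]
 [ 83  84  81  78  67  49  36  44  42  48  41  49  75 113 129]
 [118 116 117 101  70  43  41  43  48  43  45  39  70  77  83]
 [110 106  93  64  41  44  44  42  46  44  53  90 106  86  77]
 [106  95  72  46  40  40  45  45  43  48  71 125 127 123  97]
 [ 89  65  55  36  38  41  44  44  45  54 111 128 128 129 126]
 [101  63  40  39  43  44  45  40  51  86 123 127 127 126 107]
 [ 76  52  41  43  41  40  46  45  66 119 126 127 125 102  81]
 [ 78  46  34  45  41  45  45  58 100 125 115  99  89  81  81]
 [ 66  76  71  62  59  63  63  77  81  82  79  80  79  79  84]
 [ 54  48  59  62  66  67  75  75  80  77  76  79  78  81 101]]
top 146 [330.71918 178.95206] ((330.9442443847656, 178.48687744140625), (6.4131011962890625, 25.70966339111328), 13.240520477294922)
  z 0.077 [ 0.5601 -0.2561] len [0.0594 0.0146] yaw -13.970990168784654
  z 0.088 [ 0.5586 -0.2539] len [0.0587 0.0144] yaw -13.970990168784656
side 137 [259.59125 156.9635 ] ((259.52752685546875, 156.9082489013672), (19.156524658203125, 7.56682825088501), 16.6992435455322
[... 842 characters left out ...]
 66 102 118 120 122 119]
 [124 120 119 118  95  59  51  51  49  49  51  51  58  91 118 121 122 124]
 [119 121 122 122 109  64  53  52  44  49  47  47  50  77 116 121 121 121]
 [120 120 123 121 116  75  55  50  48  50  49  48  49  64 108 120 123 123]
 [122 122 121 120 119  89  54  54  45  48  49  48  49  56  95 119 121 121]
 [120 121 122 125 121 103  57  47  50  52  47  49  50  55  82 117 121 120]
 [119 123 122 120 121 115  68  50  47  51  54  46  51  53  72 113 119 120]
 [122 122 123 120 121 120  80  55  55  49  53  59  71  70  90 116 119 124]
 [123 122 122 120 120 119  94  60  61  67  73  90 100 102 117 119 122 122]
 [124 121 122 120 121 118 109  82  92 102 105 116 120 119 121 125 120 122]]
```

```bash
python3 - <<'E'
from h import *
t=cv2.imread("pics/top0.png");s=cv2.imread("pics/side0.png")
def rect(n,im,win,thr,near,z):
    x0,y0,x1,y1=win
    f=8
    c=cv2.resize(im[y0:y1,x0:x1].max(2),None,fx=f,fy=f,interpolation=cv2.INTER_LINEAR)
    mm,p=blob(c<thr,((near[0]-x0)*f,(near[1]-y0)*f))
    p=(p+.5)/f-.5+np.array([x0,y0]);q=np.array([onz(n,u,z)[:2] for u in p])
    r=cv2.minAreaRect(q.astype(np.float32)*1000);bx=cv2.boxPoints(r)
    C=np.cov(q.T);w,v=np.linalg.eigh(C);a=v[:,1]
    e=[bx[1]-bx[0],bx[2]-bx[1]];e=max(e,key=np.linalg.norm)
    print(n,"area mm2",len(p),"mean",q.mean(0).round(4),"rect",np.round(r[0],1),np.round(r[1],1),"yaw rect",np.degrees(np.arctan(e[1]/e[0])),"pca",np.degrees(np.arctan(a[1]/a[0])),"pca len",np.sqrt(12*w)*1000)
rect("top",t,(104,172,126,198),85,(115,185),.066)
rect("side",s,(178,282,210,302),110,(194,291),.066)
rect("top",t,(315,160,350,198),60,(331,179),.082)
# drum disc bright in side & top
for n,im,w,thr in(("top",t,(96,165,136,205),105),("side",s,(172,275,216,312),120)):
    x0,y0,x1,y1=w
    print(n, im[y0:y1:4,x0:x1:3].max(2))
E
```

```text
Traceback (most recent call last):
  File "h.py", line 8, in onz
    o,d=ray(n,uv);return o+d*(z-o[2])/d[2]
        ~~~^^^^^^
  File "h.py", line 4, in ray
    c=vision.get_calibration(n);K=c["intrinsics"];P=np.array(c["pose"])
ValueError: time passes only in moves, steps and waits
```

```bash
sed -i 's/vision.get_calibration(n)/cal(n)/; s/^def ray/import functools\n@functools.lru_cache(None)\ndef cal(n): return vision.get_calibration(n)\ndef ray/' h.py
cat > m.py <<'E'
from h import *
def rect(n,im,win,thr,near,z):
    x0,y0,x1,y1=win
    f=8
    c=cv2.resize(im[y0:y1,x0:x1].max(2),None,fx=f,fy=f,interpolation=cv2.INTER_LINEAR)
    mm,p=blob(c<thr,((near[0]-x0)*f,(near[1]-y0)*f))
    p=(p+.5)/f-.5+np.array([x0,y0]);q=np.array([onz(n,u,z)[:2] for u in p])
    r=cv2.minAreaRect(q.astype(np.float32)*1000);bx=cv2.boxPoints(r)
    C=np.cov(q.T);w,v=np.linalg.eigh(C);a=v[:,1]
    e=[bx[1]-bx[0],bx[2]-bx[1]];e=max(e,key=np.linalg.norm)
    print(n,"mean",q.mean(0).round(4),"rect",np.round(r[0],1),np.round(r[1],1),"yaw rect",np.degrees(np.arctan(e[1]/e[0])).round(2),"pca",np.degrees(np.arctan(a[1]/a[0])).round(2),"pca len",(np.sqrt(12*w)*1000).round(1))
E
python3 - <<'E'
from m import *
t=cv2.imread("pics/top0.png");s=cv2.imread("pics/side0.png")
rect("top",t,(104,172,126,198),85,(115,185),.066)
rect("side",s,(178,282,210,302),130,(194,291),.066)
rect("top",t,(315,160,350,198),60,(331,179),.082)
print(s[284:302,180:210].max(2))
E
python3 -c "
from plant import readout;print(readout.get_state()['time_s'])"
```

```text
top mean [0.5474 0.246 ] rect [547.4 246. ] [43.5 19.6] yaw rect 17.58 pca 17.86 pca len [19.2 42.7]
side mean [0.5493 0.2458] rect [549.3 245.8] [44.2 19. ] yaw rect 17.76 pca 18.22 pca len [18.7 43.5]
top mean [ 0.5589 -0.2548] rect [ 559.1 -254.5] [17.8 61.6] yaw rect -14.54 pca -13.33 pca len [15.5 58.8]
[[163 173 181 175 170 170 172 170 171 171 170 171 170 173 170 169 170 170
  171 170 171 170 170 170 169 168 174 201 183 151]
 [172 173 170 170 171 171 171 169 171 171 171 170 171 169 171 169 170 171
  170 170 171 171 169 170 171 169 168 173 172 173]
 [171 168 171 170 172 170 172 170 172 169 171 172 170 168 171 171 170 172
  172 171 173 172 173 170 169 167 171 167 175 177]
 [171 171 170 172 156 149 154 152 150 153 151 153 153 151 151 165 167 167
  167 167 170 167 167 166 166 170 167 169 168 170]
 [171 172 174 162 115  93  95  87  95  98  88  95  93  90  94 100  88  92
   95  85  93  94  88  88 104 157 172 173 172 170]
 [169 170 174 142 106  99 100 103 100 100 102 101 102 104 101 102 101 101
   97 102 101  98 101 100 121 161 174 171 169 169]
 [170 169 172 132  96 102 104 106 105 10
[... 764 characters left out ...]
172 172 175 171 173
  174 172 174 172 173 171 170 170 167 169 169 172]
 [173 171 169 169 171 172 170 170 172 171 170 171 170 171 170 171 171 172
  172 173 171 170 170 170 170 169 170 170 172 164]
 [181 175 171 172 170 171 171 171 171 171 171 171 170 169 170 172 169 171
  169 172 171 170 168 168 170 173 177 174 169 129]
 [181 173 169 170 169 170 171 170 170 171 171 170 171 171 171 169 171 169
  170 171 171 168 168 170 173 189 184 174 140 101]
 [171 170 170 172 173 171 171 170 170 169 170 169 171 170 171 170 171 170
  171 170 171 169 171 176 172 174 174 149 105  93]
 [164 176 190 188 180 171 171 171 170 171 171 171 169 171 170 171 171 171
  169 169 168 170 181 182 175 174 155 114  92  94]]
0.1
```

```bash
python3 -m handwheel '[[[0.4,0.4,0,-0.3],[0.75,0.8,0,-0.6],[0.75,0.8,0,-0.6],[0.75,0.8,0,-0.6],[0.75,0.8,0,-0.6],[0.75,0.8,0,-0.6],[0.75,0.8,0,-0.6],[0.75,0.8,0,-0.6]]]' 45 40; python3 -m handwheel '[[[0.75,0.8,0,-0.6],[0.75,0.8,0,-0.6],[0.75,0.8,0,-0.4],[0.4,0.6,0,-0.2],[0.3,0.3,0,0],[0,0,0,0]]]'
python3 -c "
from plant import readout;print(readout.get_state())"
```

```text
time_s: 0.9
tcp_pos: [0.4219, -0.3984, 0.2207]
eef_rot: [31.3, 89.5, 114.2]
contact_force: [0.7, -0.9, 0.0]
gripper_width: 0.0453
time_s: 1.5
tcp_pos: [0.5462, -0.2553, 0.2188]
eef_rot: [40.9, 89.4, 114.7]
contact_force: [-0.4, 0.5, -0.5]
gripper_width: 0.0448
{'time_s': 1.5, 'joints': array([ -6.87225873,  14.4229531 ,  -8.79405399,  -0.60065013,
       -67.12378627, -99.14769141]), 'qd': array([-0.0450684 , -0.22327058, -0.92623791, -0.11398146, -0.32908237,
        0.42712215]), 'joint_torque': array([  0.94887536, -48.88249397,  28.89733315,   6.72886446,
        -0.05405861,  -0.38169075]), 'tcp_pos': array([ 0.5462408 , -0.25533366,  0.21881714]), 'eef_rot': array([ 40.92239078,  89.35067195, 114.66729537]), 'contact_force': array([-0.44946898,  0.54516929, -0.50685824]), 'moment': array([-0.10532483, -0.0133996 ,  0.00033437]), 'gripper_width': 0.04476186231473581}
```

Joint 6 would run out of range during the final clockwise turn with this grasp (about -209°). I'll turn the gripper half round in the air first and use the mirrored grasp.

```bash
for i in 1; do python3 -m handwheel '[[[0,0,0,1],[0,0,0,1],[0,0,0,1],[0,0,0,1],[0,0,0,1],[0,0,0,1],[0,0,0,1],[0,0,0,1]]]'; python3 -m handwheel '[[[0,0,0,1],[0,0,0,1],[0,0,0,1],[0,0,0,1],[0,0,0,1],[0,0,0,1],[0,0,0,1],[0,0,0,1]]]'; python3 -m handwheel '[[[0,0,0,1],[0,0,0,1],[0,0,0,1],[0,0,0,1],[0,0,0,1],[0,0,0,1],[0,0,0,1],[0,0,0,1]]]'; done
python3 -c "
from plant import readout;s=readout.get_state();print(s['joints'],s['tcp_pos'],s['eef_rot'])"
```

```text
time_s: 2.3
tcp_pos: [0.5411, -0.2612, 0.2166]
eef_rot: [52.7, 89.1, 167.8]
contact_force: [-0.0, 0.8, -0.3]
gripper_width: 0.0453
time_s: 3.1
tcp_pos: [0.5344, -0.2695, 0.2149]
eef_rot: [47.9, 88.8, -155.5]
contact_force: [-0.2, -0.2, -1.0]
gripper_width: 0.0453
time_s: 3.9
tcp_pos: [0.5275, -0.2776, 0.2133]
eef_rot: [37.9, 88.6, -124.1]
contact_force: [-0.1, 0.4, -0.4]
gripper_width: 0.0448
[ -8.13442938  13.79994914 -11.21151764   1.39852049 -65.61513199
  25.53553979] [ 0.52754513 -0.27758481  0.21334131] [  37.92296012   88.58332273 -124.09154176]
```

```bash
python3 -m handwheel '[[[0.09,0.07,-0.1,1],[0.09,0.07,-0.1,1],[0.09,0.07,-0.1,1],[0.09,0.07,-0.1,1],[0.09,0.07,-0.1,1],[0.09,0.07,-0.1,1],[0.09,0.07,-0.1,1],[0.09,0.07,-0.1,1]]]'; python3 -m handwheel '[[[0.09,0.07,-0.1,1],[0.09,0.07,-0.1,1],[0.09,0.07,-0.1,1],[0.05,0.05,0,0.3],[0,0,0,0]]]'
python3 -c "
from plant import readout;s=readout.get_state();print(s['joints'],s['tcp_pos'],s['eef_rot'])"
```

```text
time_s: 4.7
tcp_pos: [0.5505, -0.2632, 0.1796]
eef_rot: [29.8, 88.6, -90.8]
contact_force: [-0.6, 0.3, 0.3]
gripper_width: 0.0446
time_s: 5.2
tcp_pos: [0.5602, -0.2569, 0.1657]
eef_rot: [21.1, 88.6, -82.5]
contact_force: [0.1, 0.9, 0.0]
gripper_width: 0.0449
[ -5.63146199  17.20491922 -13.17382676   1.58519072 -59.31183336
  81.23694547] [ 0.5601746  -0.25692952  0.16568046] [ 21.12822077  88.60001634 -82.46091218]
```

```bash
python3 -m handwheel '[[[0,0.02,-0.4,0],[0.01,0.02,-0.6,0],[0.01,0.02,-0.6,0],[0.01,0.02,-0.5,0],[0.01,0.02,-0.3,0],[0,0,0,0]]]'
python3 - <<'E'
from h import *
s=readout.get_state();print(s['tcp_pos'],s['eef_rot'])
cv2.imwrite("pics/side1.png",cv2.resize(vision.capture("side")[120:220,190:340],(750,500),interpolation=cv2.INTER_CUBIC))
E
```

```text
time_s: 5.8
tcp_pos: [0.5611, -0.2561, 0.0693]
eef_rot: [29.3, 88.5, -75.1]
contact_force: [-0.1, 0.7, -0.4]
gripper_width: 0.045
[ 0.56112551 -0.2560927   0.06934504] [ 29.31980249  88.48076189 -75.05506996]
```

View pics/side1.png

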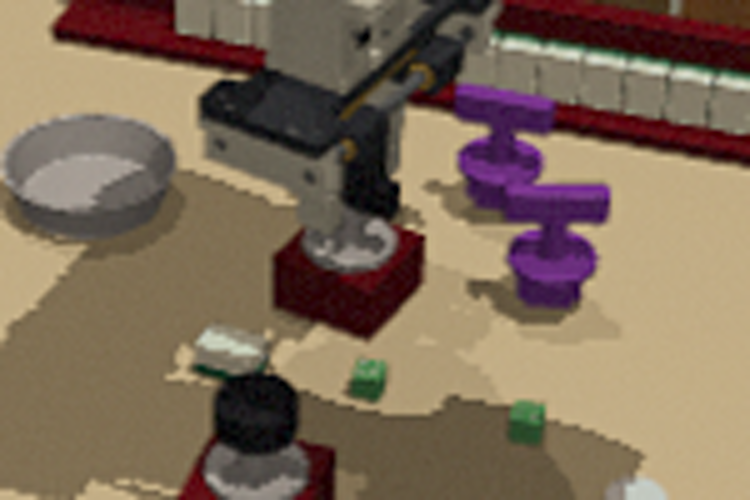

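The fingers straddle the bar, with the bar hidden behind the near finger at crop (350,200). Collar and stand at (350,250) are undisturbed. I'll go down a little more and close.

```bash
python3 -m handwheel '[[[0,0.01,-0.18,0],[0,0,0,0]]]'; python3 -m handwheel '[[[0,0,0,0],[0,0,0,0],[0,0,0,0],[0,0,0,0],[0,0,0,0]]]' 5 40; python3 -m handwheel '[[[0,0,0.3,0],[0,0,0.6,0],[0,0,0.6,0],[0,0,0.6,0],[0,0,0,0]]]'
python3 - <<'E'
from h import *
s=readout.get_state();print(s['tcp_pos'],s['eef_rot'],s['joints'])
cv2.imwrite("pics/side2.png",cv2.resize(vision.capture("side")[90:220,190:340],(750,600),interpolation=cv2.INTER_CUBIC))
E
```

```text
time_s: 6.05
tcp_pos: [0.5628, -0.2563, 0.0646]
eef_rot: [36.3, 88.4, -68.1]
contact_force: [-0.9, -0.5, -0.1]
gripper_width: 0.0451
time_s: 6.55
tcp_pos: [0.5642, -0.2565, 0.0671]
eef_rot: [42.2, 88.2, -62.2]
contact_force: [-0.0, 0.8, 1.2]
gripper_width: 0.0142
time_s: 7.05
tcp_pos: [0.563, -0.2564, 0.156]
eef_rot: [38.4, 88.3, -66.0]
contact_force: [0.5, -0.1, -0.1]
gripper_width: 0.0134
[ 0.56299267 -0.25639956  0.1559796 ] [ 38.38975987  88.29048502 -65.99299242] [ -5.47375689  17.58069422 -14.09986444   1.76471344 -57.49026655
  80.15328729]
```

View pics/side2.png

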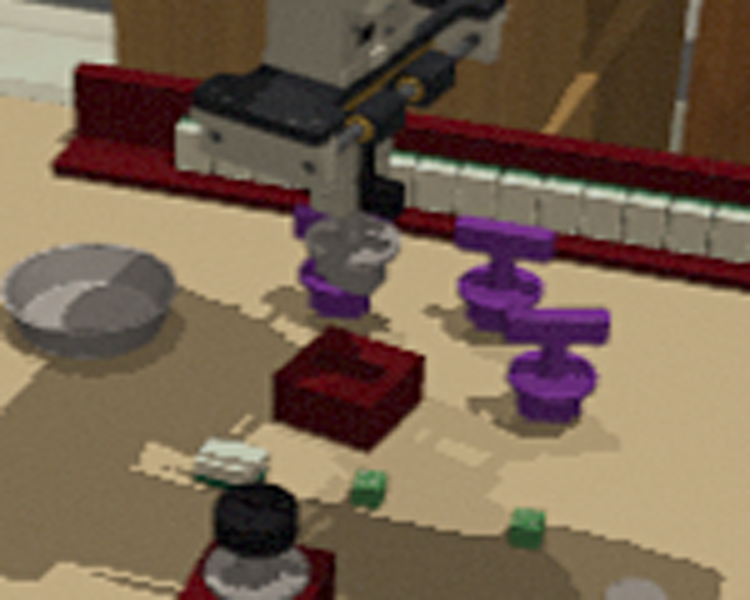

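Key lifted: collar at crop (350,240), stand below it empty, and the purple keys and knob key have not moved. Now I raise it and carry it over to the lock, turning it +32°.

```bash
python3 -m handwheel '[[[0,0,0.5,0],[0,0.2,0.7,0],[0,0.5,0.2,0.4],[0,0.8,0,0.5],[0,0.9,0,0.5],[0,0.9,0,0.5],[0,0.9,0,0.5],[0,0.9,0,0.5]]]'; python3 -m handwheel '[[[0,0.9,0,0.5],[0,0.9,0,0.5],[0,0.9,0,0.5],[0,0.9,0,0.5],[0,0.9,0,0.5],[0,0.9,0,0.5],[0,0.5,0,0.2],[0,0.2,0,0]]]'; 
python3 - <<'E'
from h import *
s=readout.get_state();print(s['tcp_pos'],s['eef_rot'],s['eef_rot'][2]-s['eef_rot'][0],s['joints'])
E
```

```text
time_s: 7.9
tcp_pos: [0.5564, -0.0485, 0.2071]
eef_rot: [15.0, 88.7, -74.9]
contact_force: [0.7, 0.0, -0.2]
gripper_width: 0.0139
time_s: 8.7
tcp_pos: [0.5502, 0.2076, 0.2016]
eef_rot: [-9.9, 88.6, -82.8]
contact_force: [-0.2, -0.1, -2.0]
gripper_width: 0.0138
[0.55016376 0.20758882 0.20156658] [ -9.85549934  88.63080546 -82.8404581 ] -72.98495875789291 [ 40.48442331  13.63603829 -12.98696521   1.27140665 -64.1348508
  65.96837619]
```

```bash
python3 -m handwheel '[[[0.03,0.4,-0.2,0.1],[0.03,0.4,-0.3,0.1],[0.02,0.15,-0.3,0],[0.02,0.05,-0.1,0],[0,0,0,0]]]'; 
python3 - <<'E'
from h import *
a=vision.capture("side");b=vision.capture("top")
cv2.imwrite("pics/side3.png",a);cv2.imwrite("pics/top3.png",b)
s=readout.get_state();print(s['tcp_pos'],s['eef_rot'],s['eef_rot'][2]-s['eef_rot'][0])
o=np.zeros((600,800,3),np.uint8)
o[:,:400]=cv2.resize(a[200:350,120:220],(400,600),interpolation=cv2.INTER_CUBIC)
o[:400,400:]=cv2.resize(b[130:230,60:160],(400,400),interpolation=cv2.INTER_CUBIC)
cv2.imwrite("pics/c3.png",o)
E
```

```text
time_s: 9.2
tcp_pos: [0.5532, 0.249, 0.1596]
eef_rot: [-19.5, 88.5, -91.5]
contact_force: [1.1, 0.2, -0.5]
gripper_width: 0.0136
[0.55334178 0.24885516 0.16053124] [-17.65439744  88.52027706 -89.68162254] -72.02722510440641
```

View pics/c3.png

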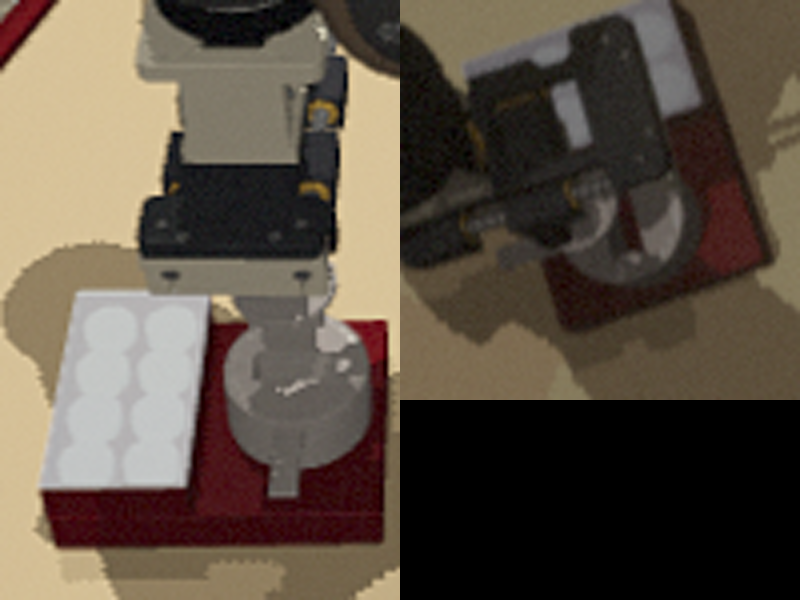

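```bash
python3 - <<'E'
import cv2,numpy as np
a=cv2.imread("pics/side3.png")[262:322,168:218]
g=cv2.resize(a,(500,600),interpolation=cv2.INTER_CUBIC)
g=np.clip((g.astype(float)-50)*1.8,0,255).astype(np.uint8)
for i in range(5): cv2.putText(g,str(168+10*i),(100*i,10),0,.4,(0,0,255),1)
for i in range(6): cv2.putText(g,str(262+10*i),(0,100*i+10),0,.4,(255,0,0),1)
cv2.imwrite("pics/c3b.png",g)
E
```

```text
(no output)
```

View pics/c3b.png

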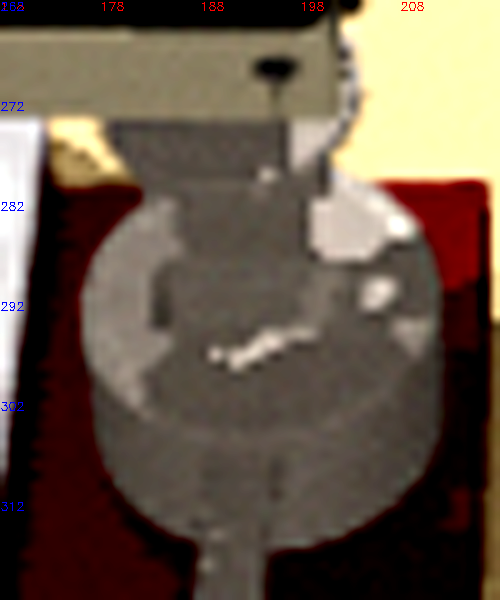

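```bash
python3 - <<'E'
from h import *
s=readout.get_state();tcp=s['tcp_pos'];print(tcp)
from scipy.spatial.transform import Rotation as R
X=R.from_euler('xyz',s['eef_rot'],degrees=True).as_matrix();print(X.round(3))
y=np.radians(17.8);u=np.array([np.cos(y),np.sin(y),0]);v=np.array([-u[1],u[0],0])
for along in(-.006,-.0037,0,.003):
    h=tcp+np.array([0,0,.011])+along*u
    zc=h[2]-.041
    P=np.array([proj("side",np.array([h[0],h[1],zc])+.027*(np.cos(a)*u+np.sin(a)*v)) for a in np.linspace(0,6.28,90)])
    e=[proj("side",np.array([h[0],h[1],h[2]-d])+w*u) for d,w in((.041,-.019),(.041,.019),(.063,-.019),(.063,.019),(.071,-.014),(.071,.014))]
    print(along,"collar col",P[:,0].min().round(1),P[:,0].max().round(1),"row",P[:,1].min().round(1),P[:,1].max().round(1),"blade",np.round(e,1).tolist())
a=cv2.imread("pics/side3.png")
print(a[272:300,174:206].max(2))
E
```

```text
[0.55334178 0.24885516 0.16053124]
[[ 0.     0.951  0.309]
 [-0.026  0.308 -0.951]
 [-1.    -0.008  0.025]]
-0.006 collar col 178.3 205.5 row 260.6 280.9 blade [[201.5, 270.6], [182.5, 270.4], [202.1, 278.0], [183.3, 277.8], [199.8, 280.6], [186.1, 280.5]]
-0.0037 collar col 177.2 204.4 row 260.6 280.9 blade [[200.3, 270.6], [181.3, 270.4], [200.9, 278.0], [182.2, 277.8], [198.7, 280.6], [185.0, 280.4]]
0 collar col 175.3 202.5 row 260.6 280.8 blade [[198.5, 270.6], [179.4, 270.4], [199.1, 278.0], [180.4, 277.8], [196.9, 280.6], [183.1, 280.4]]
0.003 collar col 173.8 201.0 row 260.6 280.8 blade [[197.0, 270.6], [177.9, 270.4], [197.6, 278.0], [178.9, 277.7], [195.4, 280.6], [181.7, 280.4]]
[[126 122 124 127 127 127 128 129 127 129 131 127 129 128 129 128 127 127
  129 128 128 114 123 128 127 126 124 120 139 115 201 219]
 [151 149 151 139 126 125 123 125 125 125 128 124 125 128 128 124 126 124
  126 127 126 113 118 131 132 132 130 130 151 147 205 218]
 [224 223 225 191 127  91  91  92  91  94  93  93  93  97 102 100 103 102
  101 101 101  96  95 148 160 160 157 163 117 178 214 218]
 [
[... 2623 characters left out ...]
0 122 120 106 102 102  98  95 100]
 [ 74  74 114 130 136 131 126 128 129 122 120 106  99  98  99  98 100  96
   94 109 152 152 140 142 145 125 100 102 100 102 101  97]
 [ 73  71 103 125 129 135 131 129 129 129 130 106  98  97  95 111 101 107
  114 163 170 170 126  95  94  95  98  98  96  98  99  97]
 [ 72  72  91 124 130 131 131 130 129 128 110  97  96  97  96 159 127 160
  171 170 128  94  96  97  97  96 101  95  96 100  95  97]
 [ 76  74  75 119 128 126 137 135 126 110  96  98  96  98  98  97  92 153
  129  92  96  96  97  97  99  99  98  99  97  97  97  94]
 [ 72  71  73  95 119 131 140 131 104  97  98  98  97  99  97  99  97  95
   97  97  96  97  96  97  97 101  99  99  97  94  97  98]]
```

```bash
python3 -m handwheel '[[[-0.03,-0.03,-0.2,0],[0,0,-0.25,0],[0,0,-0.25,0],[0,0,-0.15,0],[0,0,0,0]]]'; 
python3 - <<'E'
from h import *
s=readout.get_state();print(s['tcp_pos'],s['eef_rot'],s['eef_rot'][2]-s['eef_rot'][0],s['contact_force'])
a=vision.capture("side")
cv2.imwrite("pics/side4.png",a)
cv2.imwrite("pics/c4.png",cv2.resize(a[250:330,160:220],(450,600),interpolation=cv2.INTER_CUBIC))
E
```

```text
time_s: 9.8
tcp_pos: [0.5524, 0.246, 0.1248]
eef_rot: [-14.2, 88.6, -86.4]
contact_force: [-0.1, -0.9, -2.2]
gripper_width: 0.0137
[0.55241724 0.24602541 0.12478371] [-14.23615443  88.59326937 -86.38715326] -72.15099883333235 [-0.11739277 -0.91795903 -2.15940684]
```

View pics/c4.png

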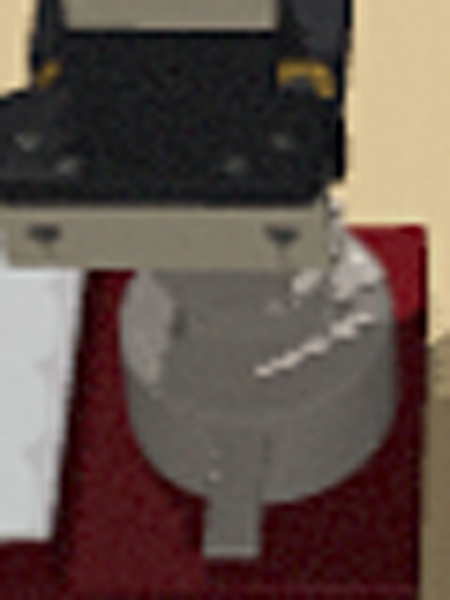

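The crop shows the blade in the shadow over the slot, at crop about (240,330), with no contact yet. The TCP drifted 2 mm in -y, so I correct that and continue in short presses.

```bash
python3 -m handwheel '[[[-0.02,0.05,0,0],[0,0.01,-0.1,0],[0,0.01,-0.15,0],[0,0.01,0,0]]]'; 
python3 - <<'E'
from h import *
s=readout.get_state();print(s['tcp_pos'],s['eef_rot'],s['eef_rot'][2]-s['eef_rot'][0],s['contact_force'],s['moment'])
E
```

```text
time_s: 10.25
tcp_pos: [0.5525, 0.2497, 0.1155]
eef_rot: [-9.4, 88.6, -81.5]
contact_force: [0.4, -1.4, -2.5]
gripper_width: 0.0138
[0.55250019 0.249691   0.1155311 ] [ -9.41877869  88.60286166 -81.53940927] -72.1206305780812 [ 0.35607101 -1.41076818 -2.51282654] [-1.09944067 -0.15506223 -0.04379177]
```

```bash
python3 -m handwheel '[[[-0.01,-0.04,0,0],[0,0,-0.15,0],[0,0,-0.15,0],[0,0,0,0]]]'; 
python3 - <<'E'
from h import *
s=readout.get_state();print(s['tcp_pos'],s['eef_rot'],s['eef_rot'][2]-s['eef_rot'][0],s['contact_force'],s['moment'])
E
```

```text
time_s: 10.65
tcp_pos: [0.5519, 0.2483, 0.1023]
eef_rot: [-9.5, 88.6, -81.6]
contact_force: [0.3, -0.1, -1.3]
gripper_width: 0.0139
[0.55187843 0.24830956 0.10234876] [ -9.45409627  88.64337158 -81.57985153] -72.12575526332057 [ 0.26016116 -0.10948457 -1.3050755 ] [-0.01832963  0.16451943  0.02140627]
```

```bash
python3 -m handwheel '[[[0,0,-0.15,0],[0,0,-0.1,0],[0,0,0,0]]]'; 
python3 - <<'E'
from h import *
s=readout.get_state();print(s['tcp_pos'],s['eef_rot'][2]-s['eef_rot'][0],s['contact_force'],s['moment'])
E
```

```text
time_s: 10.95
tcp_pos: [0.5531, 0.2486, 0.0979]
eef_rot: [0.7, 88.6, -71.3]
contact_force: [-0.6, 1.5, -1.9]
gripper_width: 0.0138
[0.5531174  0.24864319 0.09789271] -71.9897740344575 [-0.55122275  1.48858384 -1.91016045] [0.03762124 0.127014   0.006063  ]
```

```bash
python3 -m handwheel '[[[0,0,-0.1,0],[0,0,-0.1,0],[0,0,0,0]]]'; 
python3 - <<'E'
from h import *
s=readout.get_state();print(s['tcp_pos'],s['eef_rot'][2]-s['eef_rot'][0],s['contact_force'],s['moment'])
E
```

```text
time_s: 11.25
tcp_pos: [0.5538, 0.2488, 0.0974]
eef_rot: [11.7, 88.6, -60.2]
contact_force: [-1.1, 0.6, -1.6]
gripper_width: 0.0138
[0.55381247 0.24883749 0.09743355] -71.84955094601588 [-1.10148779  0.60737444 -1.57719891] [-0.11671383  0.57392376  0.00632705]
```

```bash
python3 - <<'E'
from h import *
a=vision.capture("side");b=vision.capture("top")
cv2.imwrite("pics/side5.png",a);cv2.imwrite("pics/top5.png",b)
o=np.zeros((600,800,3),np.uint8)
o[:,:400]=cv2.resize(a[240:330,160:220],(400,600),interpolation=cv2.INTER_CUBIC)
o[:400,400:]=cv2.resize(b[150:220,80:150],(400,400),interpolation=cv2.INTER_CUBIC)
cv2.imwrite("pics/c5.png",np.clip(o.astype(float)*1.5,0,255).astype(np.uint8))
E
```

```text
(no output)
```

View pics/c5.png

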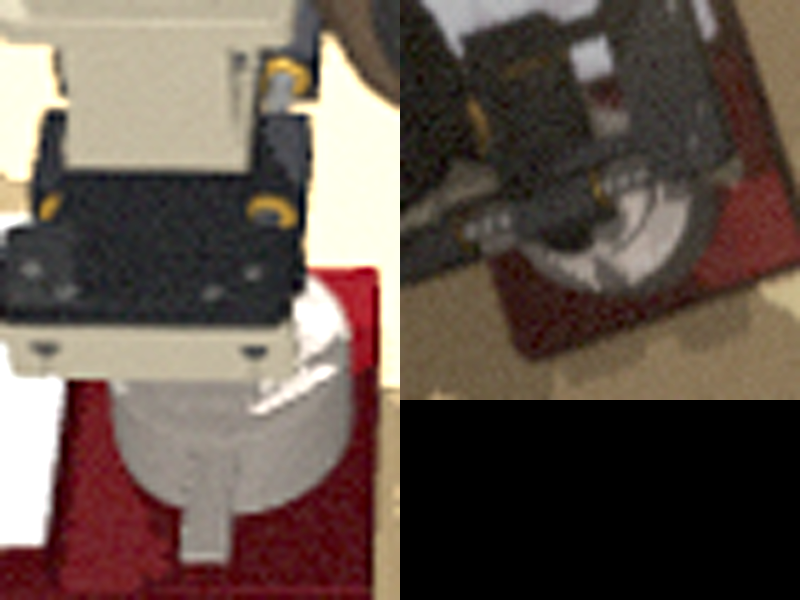

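The collar now sits in the drum outline (top crop, arc at (640,230)). The TCP stopped at 0.0974 despite 8 mm of commanded descent. With the grasp offset of about 10 mm, the handle is about 41 mm above the mouth, so it is seated. Now I turn in short bursts, recentring as I go.

```bash
python3 -m handwheel '[[[-0.05,-0.02,-0.03,0],[0,0,-0.02,-0.5],[0,0,-0.02,-1],[0,0,-0.02,-1]]]'; 
python3 - <<'E'
from h import *
s=readout.get_state();print(s['tcp_pos'],s['eef_rot'][1],s['eef_rot'][2]-s['eef_rot'][0],s['contact_force'],s['moment'])
E
```

```text
time_s: 11.75
tcp_pos: [0.5547, 0.2476, 0.0968]
eef_rot: [20.7, 88.3, -63.8]
contact_force: [-4.6, -3.2, 14.6]
gripper_width: 0.0136
[0.55471281 0.24762519 0.09680842] 88.335385341171 -84.53718198999483 [-4.55112521 -3.2183144  14.61262288] [-1.21803037e+00  2.05063095e+00  8.71818634e-04]
```

```bash
python3 -m handwheel '[[[-0.06,-0.02,0,-1],[-0.03,-0.01,0,-1],[-0.02,-0.01,0,-1]]]'; 
python3 - <<'E'
from h import *
s=readout.get_state();print(s['tcp_pos'],s['eef_rot'][1],s['eef_rot'][2]-s['eef_rot'][0],s['contact_force'],s['moment'])
E
```

```text
time_s: 12.05
tcp_pos: [0.5528, 0.246, 0.0971]
eef_rot: [28.0, 88.3, -72.1]
contact_force: [0.0, -2.1, 4.0]
gripper_width: 0.0138
[0.55276443 0.24603008 0.09708254] 88.25776102548124 -100.10748692665601 [ 0.03043453 -2.1395575   3.97985276] [-0.75619858 -0.17848832  0.09808732]
```

```bash
python3 -m handwheel '[[[-0.02,-0.01,0,-1],[-0.02,-0.01,0,-1],[-0.02,-0.01,0,-1],[-0.02,-0.01,0,-1]]]'; 
python3 - <<'E'
from h import *
s=readout.get_state();print(s['tcp_pos'],s['eef_rot'][1],s['eef_rot'][2]-s['eef_rot'][0],s['contact_force'],s['moment'],s['joints'])
E
```

```text
time_s: 12.45
tcp_pos: [0.5528, 0.2444, 0.097]
eef_rot: [36.2, 88.2, -84.7]
contact_force: [-1.0, -1.4, 5.1]
gripper_width: 0.014
[0.55280863 0.24443066 0.09704455] 88.18275599578993 -120.86896446975211 [-1.02649158 -1.36229255  5.07318911] [-0.39348085  0.42034731  0.06268112] [ 43.29213878  20.72417012 -18.20386304   1.81362815 -52.203491
  14.71318916]
```

```bash
python3 -m handwheel '[[[-0.05,-0.01,0,-1],[-0.03,-0.01,0,-1],[-0.03,0,0,-1],[-0.03,0,0,-1]]]'; 
python3 - <<'E'
from h import *
s=readout.get_state();print(s['tcp_pos'],s['eef_rot'][1],s['eef_rot'][2]-s['eef_rot'][0],s['contact_force'],s['moment'])
E
```

```text
time_s: 12.85
tcp_pos: [0.5508, 0.2433, 0.0971]
eef_rot: [45.4, 88.1, -96.2]
contact_force: [1.4, -2.5, 4.3]
gripper_width: 0.0136
[0.55079372 0.24325792 0.09708312] 88.13322323996134 -141.62351361444684 [ 1.43552309 -2.46842781  4.29487046] [-0.84963548 -0.54173543  0.09975149]
```

```bash
python3 -m handwheel '[[[-0.03,0,0,-1],[-0.02,0,0,-1],[-0.02,0,0,-1],[-0.02,0,0,-0.6],[0,0,0,0]]]'; 
python3 - <<'E'
from h import *
s=readout.get_state();print(s['tcp_pos'],s['eef_rot'][1],s['eef_rot'][2]-s['eef_rot'][0],s['contact_force'],s['moment'])
a=vision.capture("side");b=vision.capture("top")
cv2.imwrite("pics/side6.png",a);cv2.imwrite("pics/top6.png",b)
o=np.zeros((600,800,3),np.uint8)
o[:,:400]=cv2.resize(a[240:340,130:230][:, :],(400,600),interpolation=cv2.INTER_CUBIC)
o[:400,400:]=cv2.resize(b[130:220,70:160],(400,400),interpolation=cv2.INTER_CUBIC)
cv2.imwrite("pics/c6.png",np.clip(o.astype(float)*1.5,0,255).astype(np.uint8))
E
```

```text
time_s: 13.35
tcp_pos: [0.5506, 0.2425, 0.097]
eef_rot: [53.5, 88.1, -106.9]
contact_force: [-3.8, -1.0, 7.8]
gripper_width: 0.014
[0.55057452 0.24254134 0.09702496] 88.08994566946627 -160.49344502245708 [-3.7576322  -1.01088543  7.76323812] [-0.13892836  1.78480067  0.02959477]
```

View pics/c6.png

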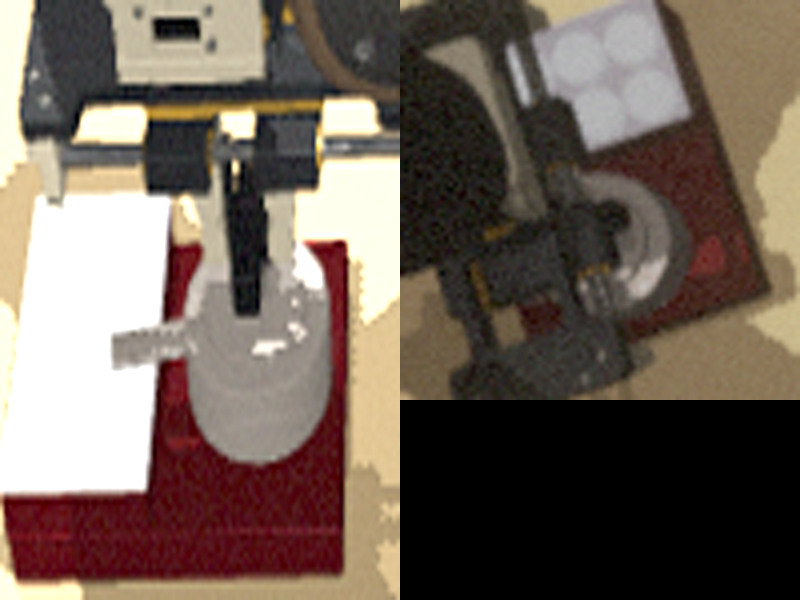

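In the side view the tongue lies over the clear lid, crop (150,345), and the bar points along the view with the collar on the drum. I'll release and back off straight up.

```bash
python3 -m handwheel '[[[-0.02,0,0,0],[0,0,0,0],[0,0,0,0],[0,0,0,0],[0,0,0,0]]]' 45 40;  python3 -m handwheel '[[[0,0,0.2,0],[0,0,0.5,0],[0,0,0.7,0],[0,0,0.7,0],[0,0,0.7,0],[0,0,0.7,0],[0,-0.3,0.5,0],[0,-0.5,0.5,0]]]'; python3 -m handwheel '[[[0,-0.8,0,0],[0,-0.9,0,0],[0,-0.9,0,0],[0,-0.9,0,0],[0,-0.9,0,0],[0,-0.5,0,0],[0,0,0,0],[0,0,0,0]]]'
python3 - <<'E'
from h import *
a=vision.capture("side");b=vision.capture("top")
cv2.imwrite("pics/side7.png",a);cv2.imwrite("pics/top7.png",b)
o=np.zeros((600,800,3),np.uint8)
o[:,:400]=cv2.resize(a[240:340,130:230][:, :],(400,600),interpolation=cv2.INTER_CUBIC)
o[:400,400:]=cv2.resize(b[130:220,70:160],(400,400),interpolation=cv2.INTER_CUBIC)
cv2.imwrite("pics/c7.png",np.clip(o.astype(float)*1.5,0,255).astype(np.uint8))
E
```

```text
time_s: 13.95
tcp_pos: [0.5501, 0.2425, 0.0945]
eef_rot: [52.6, 88.0, -107.8]
contact_force: [-0.1, -0.0, 0.1]
gripper_width: 0.0437
time_s: 14.75
tcp_pos: [0.5479, 0.2096, 0.2815]
eef_rot: [49.0, 87.8, -111.3]
contact_force: [0.5, -0.4, 0.0]
gripper_width: 0.0446
time_s: 15.55
tcp_pos: [0.548, 0.0057, 0.2926]
eef_rot: [69.0, 88.3, -91.3]
contact_force: [0.7, 0.4, 1.5]
gripper_width: 0.0451
```

View pics/c7.png

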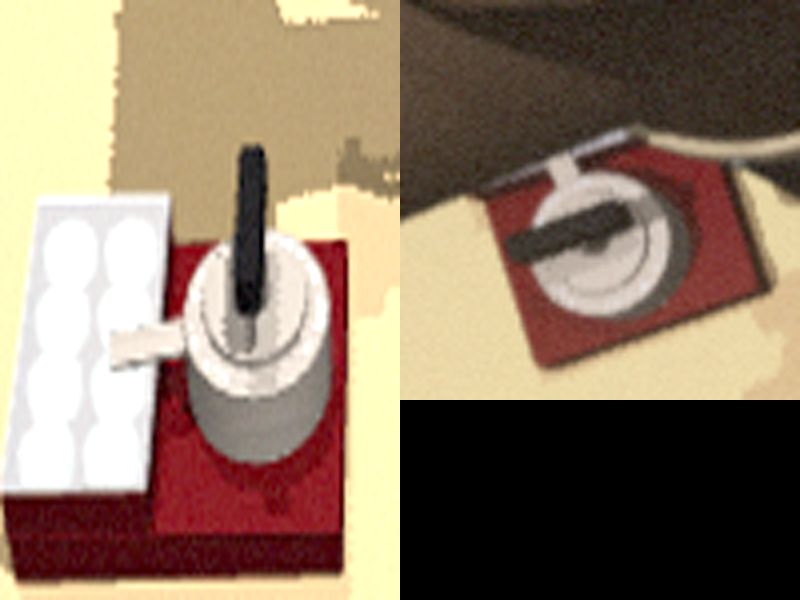

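View pics/top7.png

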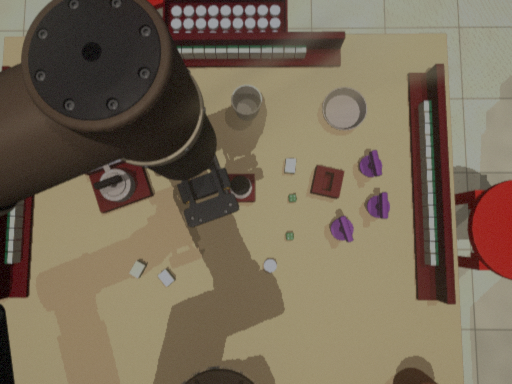

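Released. The key stands on the drum at top-view pixel (115,185), collar concentric, tongue over the lid. The knob key is still in its stand at (241,187), partly behind the gripper. A numeric check follows before handing in.

```bash
python3 - <<'E'
from m import *
t=cv2.imread("pics/top7.png");s=cv2.imread("pics/side7.png")
def bar(im,win,thr,near):
    x0,y0,x1,y1=win;m=np.zeros(im.shape[:2],bool);m[y0:y1,x0:x1]=im[y0:y1,x0:x1].max(2)<thr
    return cv2.minAreaRect(blob(m,near)[1])
a=bar(t,(92,172,126,192),52,(109,182));b=bar(s,(184,260,200,296),48,(193,278));print(a,b)
print("handle tri",tri(a[0],b[0]),"lock .5484 .2459 .066")
# tongue tip in side view: pixel at crop (112,350)
p=onz("side",(130+112/4,240+350/6),.06);d=p[:2]-[.549,.246];print("tongue tip r,yaw",np.hypot(*d),np.degrees(np.arctan2(d[1],d[0])),"start ~107.8")
rect_s=s[190:235,222:262]
cv2.imwrite("pics/k7.png",cv2.resize(np.hstack([cv2.imread("pics/side0.png")[185:240,215:270],s[185:240,215:270]]),(800,400)))
E
```

```text
((107.5604476928711, 182.19143676757812), (7.3275299072265625, 28.155780792236328), 72.47443389892578) ((192.2389678955078, 278.4599304199219), (6.727530479431152, 27.172916412353516), 3.012787342071533)
handle tri [0.54810454 0.24658408 0.10597443] lock .5484 .2459 .066
tongue tip r,yaw 0.07419863325329398 29.756486145717233 start ~107.8
```

View pics/k7.png

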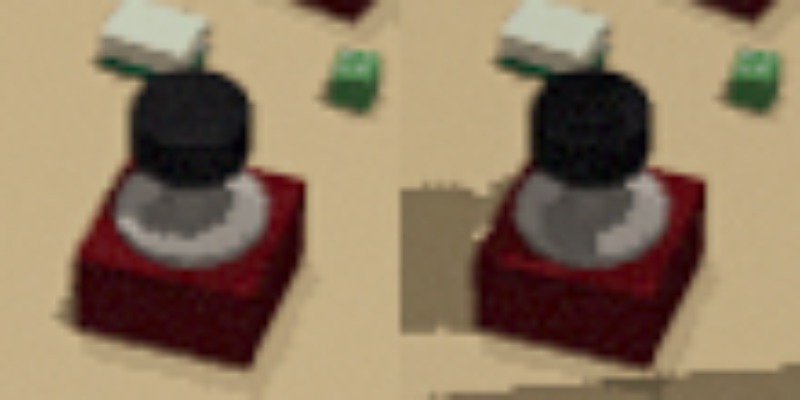

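Handle is 40 mm above the mouth and under 1 mm off axis. The drum has turned about 78° (1.36 rad), and the knob key is unmoved (left: start, right: now). Handing in.

```bash
python3 -c "
from plant import close_job,readout
print(readout.get_state()['contact_force']);print(close_job())"
```

```text
[ 0.32009285 -0.93394     0.77605199]
the job is handed in; nothing more can be done
None
```

The chip box is locked and the job is handed in, at about 15.7 s of the 45 s. I lifted the black T-key from its stand, pressed it into the slot until the collar stopped on the drum, turned it clockwise, released it and moved the arm clear.

Last checks, from the camera pictures and the arm's readings:
- **Key:** the handle is about 40 mm above the slot's mouth (41 mm expected when seated) and under 1 mm off the lock axis. It looks upright in both views; I did not measure its tilt.
- **Lock:** the tongue moved from about 108° to 30°, a turn of about 78° (1.36 rad, above the 0.9 rad needed). It lies over the clear lid.
- **Knob key:** it looks unmoved in the before and after pictures.
- **Gripper:** it is clear of everything, with under 2 N read on the tool.

Two things disagreed slightly. The two cameras put the slot about 2 mm apart in x, so I used the mean for position and the side view for the offset along the bar. The tool also drifted a few mm and tilted about 2° between rows, which I corrected as I went. The job reported no verdict.

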